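# Turn the slide arm end for end on its viewing stand

### The job

Two identical slide-viewing stands lie on the lab bench, each with a slide arm sitting on an upright pivot pin. On one of them the arm is the wrong way round, with its counterweight over the lit white window: lift that arm right off its pin, turn it end for end, and lower it back on the same pin (do not let it drop) so that it lies flat and fully down on its seat between the stop pegs, with the glass slide over the window. Leave the other arm, which is already right, where it is.

Things in the scene. Friction and masses are not known exactly. Their poses are not given: they have to be found in the camera images.
- slide_arm: The wrong-way arm: 184 mm long, 0.15-0.3 kg, loose, balanced at its middle. Aluminium hub block in the middle, 44 long (x), 36 wide (y), 24 mm high, with a vertical 20 mm through hole; necks 24 wide, 10 thick both ways. Slide at the +x end, counterweight at -x. Origin: on the hole's axis at the underside; x towards the slide, z up. Grip the hub across its width (along y), the pin between the fingers.
- slide (a point): Middle of the glass slide on the wrong-way arm, 77 mm from the arm's origin along its +x, 8 mm above its underside. The slide lies in a black frame 34 (x) by 84 (y) by 8 mm. The round steel counterweight at the other end, 30 mm wide, 20 high, is centred 72 mm from the hole. All undersides are level.
- stand: Its stand: fixed grey base 210 (x) by 120 by 20 mm high. Origin: underside centre, on the pin's axis; z up. White window 52 by 96 mm, centred at x = +72; -x side plain. Heights over the bench: seat (40 mm round) 32, where the arm's underside rests; pin 12 mm thick to 54, tapering to its tip at 66. Four stop pegs, 8 mm thick, tops at 48, at x +-44, y +-26, allow 10 degrees of swing. Arm must end x along stand x.
- other_arm: The other arm, of the same make and sizes, sitting the right way round on a second stand of the same make (slide over the window). Origin and axes as on the first arm. Leave it alone.

How it is judged (in metres and radians):
On the way:
1. the wrong-way arm is lifted right off its pin: its underside above the pin's tip (z of slide_arm in the frame of stand above 0.066 m), for 0.1 s.
At the end, for the whole second after the job is handed in: The arm is back on its own pin (within 12 mm), flat on its seat (height within 6 mm, tilt under 7 degrees), slide over the window (its middle over 55 mm from the pin on the window side, within 30 mm of the stand's centre line), at rest and released (horizontal distance between slide_arm and stand below 0.012 m and z of slide_arm in the frame of stand between 0.026 and 0.038 m and angle between slide_arm's own z axis and vertical below 0.12 rad and x of slide in the frame of stand above 0.055 m and y of slide in the frame of stand between -0.03 and 0.03 m and linear speed of slide_arm below 0.02 m/s and angular speed of slide_arm below 0.2 rad/s); the robot touches nothing.
It fails at once if the other arm is shifted by more than 15 mm (distance of other_arm from where it was at the start of the episode above 0.015 m).
It fails at once if the slide arm is dropped: it falls free, faster than 0.6 m/s (linear speed of slide_arm above 0.6 m/s and contact force between the fingers and slide_arm below 0.2 N).
It also fails if it takes over 42 s, if anything falls off the work surface, if the arm or the gripper's body presses on something with over 40 N, if the wrist force passes 120 N, or if a joint passes its speed limit or range.

### The arm

A 6-joint arm with a two-finger parallel gripper is mounted at the origin on the work surface. World frame = base frame: x ahead of the robot, y to its left, z up, the work surface at z = 0. Lengths are in mm, angles in rad, forces in N, time in s.
With the tool pointing down it reaches from about 375 to 900 mm from the base axis. Payload 3.1 kg.
Tool frame: the origin (TCP) lies on the front face of the gripper's body, between the roots of the fingers; the fingertips stand 73 mm ahead of it and the grasp point (between the pads) lies 54 mm ahead of it; z points along the fingers, y is the line along which they close (so a half turn about z gives the same grasp; the last joint's range is limited). The gripper opens to 85 mm and grips with 20 to 120 N. Pads are 22 mm wide; open, the fingers measure 114 mm over their backs; the gripper's body (76 mm by 85 mm) begins 54 mm behind the grasp point. The pads swing forward as they close: fully open they stand 13 mm farther back than shut.
Start: joints at [-1.411, 0.527, 1.433, -0, 1.181, -0.178], TCP at [207.744, -589.44, 303.91] pointing down, gripper open.
Joint ranges: [-3.08, 3.08], [-0.75, 2.2], [0.22, 2.44], [-1.43, 4.57], [0, 2.65], [-2.85, 2.85]. Speed limits (rad/s): [2.79, 2.79, 3.14, 3.14, 3.14, 3.14].

### API

Orientations are given as a rotation vector (axis times angle).
In Python, from workcell import get_obs, cams, bot gives the robot as it stands.
- The arm moves only by the tool servo_tool, never from a script. Its argument "motion" is a list of rows, each an object of numbers: "dx", "dy", "dz": the shift along the tool's x, y, z in m; "wx", "wy", "wz": the turn, a rotation vector about the tool's x, y, z in rad; "gripper": the closure, from -1 (fully open) to 1 (shut). In form: [{"dx": .., "dy": .., "dz": .., "wx": .., "wy": .., "wz": .., "gripper": ..}, ...]. A call has 1 to 20 rows; each row is the pose to reach, as a shift and turn from the pose commanded when the call began, along the tool's axes at that moment; what a row does not reach only later rows make up. A row lasts 1/12 s, in which the tool goes at most 41.7 mm and 7.16 degrees, less where a joint would pass 70% of its speed; a pose out of reach is approached as far as the arm can. A call with a gripper value outside its range is refused whole. The fingers move at their own pace and stop on an object; "squeeze" is the grip in N (left out, the last holds). Time passes only in rows, so rows that repeat a pose let the fingers close. It gives the time, the measured TCP pose, the force, the opening and the grip force at its end, in the units of the state.
- get_obs(): the state, without advancing time (a new reading comes with each control period).
- cams.capture(name): name is "scene" or "top" or "wrist"; returns (picture, depth): 420x560x3 uint8, blue, green, red; 420x560 float32, mm along the optical axis (not along the pixel's ray), 0 where there is no reading.
- cams.get_calibration(name): a dict with "camera_matrix" (3x3 intrinsics, pixels), "position" and "attitude" of the camera in the world; the wrist camera has in their place "T_tool_cam" (4x4, takes a point from camera to tool coordinates, whose origin is the TCP and whose axes are the flange's). Camera axes: x right, y down, z forward; pixel columns grow to the right and rows downward; lengths in mm; the calibration is good to about 2 mm. A picture is of the moment at which its call begins: read the wrist's pose just before it. get_calibration takes no time and is no camera call.
- bot.finish_job(): hands the job in; it is judged then, once.
The state is a dict: "time_s": time; "joints": joint angles; "joint_vel": joint speeds; "joint_torque": joint torques, N m; "tcp_pos": TCP position; "eef_rot": TCP orientation; "contact_force": force on the tool from outside, world axes, zero at the start; "torque": the same for the moment, N m; "width": finger opening in mm; "grasp_force": force on a finger pad.
Only numpy, scipy, OpenCV 4.12 (cv2) and the standard library are available. Lean on these libraries where they do the work, as an engineer would, in place of code of your own. Each camera call takes 0.05 s, during which the arm holds its last target. There are 200 camera calls.

## Working session

There is one attempt and no reset: what is moved stays moved. The work goes in short steps, Python scripts to look and compute and a tool call to move; the robot and the scene stay as the last step left them, time stands still between calls to the robot, and variables do not carry over. Pictures are saved under pics/ and viewed, at most 10 in all, crops included, and the job is handed in when it is done.

Besides the shell and the picture viewer there is one more tool, called after "Call:" as name(argument=value, ...), one argument or row to a line, values as JSON. servo_tool: Moves the arm, as the interface text tells. Its arguments: {"type":"object","properties":{"motion":{"type":"array","items":{"type":"object","properties":{"dx":{"type":"number"},"dy":{"type":"number"},"dz":{"type":"number"},"wx":{"type":"number"},"wy":{"type":"number"},"wz":{"type":"number"},"gripper":{"type":"number"}}}},"squeeze":{"type":"number"}},"required":["motion"]}

```bash
mkdir -p pics; ls; python3 - <<'E'
from workcell import get_obs,cams,bot
import cv2,numpy as np
o=get_obs();print(o)
for n in("top","scene"):
    im,d=cams.capture(n);cv2.imwrite(f"pics/{n}0.png",im);np.save(f"{n}d.npy",d)
    print(n,cams.get_calibration(n))
print(cams.get_calibration("wrist"))
a=cv2.imread("pics/top0.png");b=cv2.imread("pics/scene0.png")
E
```

```text
pics
{'time_s': 0.0, 'joints': array([-1.41045338e+00,  5.28455109e-01,  1.43390565e+00, -4.39798471e-06,
        1.18138220e+00, -1.78493359e-01]), 'joint_vel': array([-0.00048484, -0.00086476, -0.00132918, -0.00040709,  0.00270146,
        0.00104434]), 'joint_torque': array([ 2.35970577e-05, -4.42355382e+01, -1.78029281e+01, -9.57475004e-05,
        8.43898393e-03,  6.19093555e-06]), 'tcp_pos': array([ 207.6837829 , -588.89236093,  302.93917207]), 'eef_rot': array([-3.09449469e+00, -5.29340400e-01, -2.42481061e-05]), 'contact_force': array([-0.325702  , -0.2303309 ,  0.09388176]), 'torque': array([ 0.01547279,  0.00882634, -0.02127407]), 'grasp_force': 0.0, 'width': 85.30329483452708}
top {'camera_matrix': array([[479.88553857,   0.        , 280.36773042],
       [  0.        , 479.88553857, 217.54818053],
       [  0.        ,   0.        ,   1.        ]]), 'position': array([417.79237015,  24.14564781, 781.10424668]), 'attitude': array([-2.1579334 ,  2.13661168, -0.13420939])}
scene {'camera_matrix': array([[409.93561546,   0.        , 273.23116696],
       [  0.        , 409.93561546, 202.61224894],
       [  0.        ,   0.        ,   1.        ]]), 'position': array([1228.53700425, -118.71477097,  500.16839727]), 'attitude': array([-1.70907824, -1.43543496,  0.82973218])}
{'camera_matrix': array([[315.77419436,   0.        , 282.11533218],
       [  0.        , 315.77419436, 204.31432253],
       [  0.        ,   0.        ,   1.        ]]), 'T_tool_cam': array([[-6.30370022e-04, -9.50088908e-01, -3.11978637e-01,
         8.03979555e+01],
       [ 9.99999473e-01, -8.51724942e-04,  5.73259540e-04,
         9.67204460e-02],
       [-8.10367517e-04, -3.11978111e-01,  9.50088944e-01,
        -7.06757013e+01],
       [ 0.00000000e+00,  0.00000000e+00,  0.00000000e+00,
         1.00000000e+00]])}
```

View pics/top0.png

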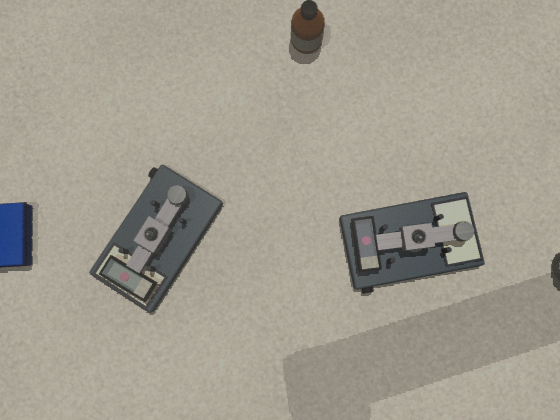

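View pics/scene0.png

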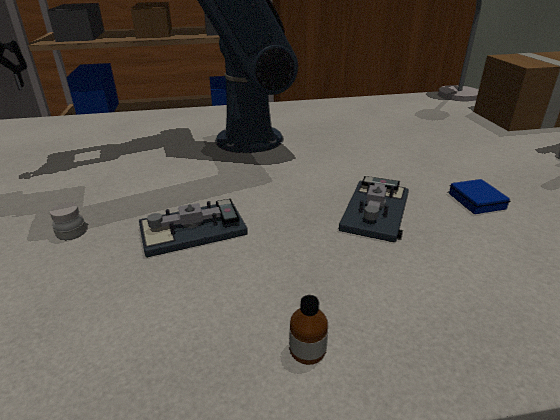

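The top view shows the wrong-way arm on the right-hand stand: hub at (419,237), counterweight over the white window at (463,231), slide at (366,240). The left stand, with its hub at (151,234), is already right. In the scene view the wrong arm's hub is at about (190,212).

```bash
cat > h.py <<'E'
import numpy as np,cv2
from scipy.spatial.transform import Rotation as R
from workcell import get_obs,cams,bot
def pose(n,o=None):
    c=cams.get_calibration(n);K=c["camera_matrix"]
    if n!="wrist": return K,R.from_rotvec(c["attitude"]).as_matrix(),c["position"]
    T=c["T_tool_cam"];Q=R.from_rotvec(o["eef_rot"]).as_matrix()
    return K,Q@T[:3,:3],o["tcp_pos"]+Q@T[:3,3]
def ray(P,u,v):
    K,Q,p=P;return p,Q@np.linalg.solve(K,[u,v,1.])
def onz(P,u,v,z):
    p,d=ray(P,u,v);return p+d*(z-p[2])/d[2]
def cloud(P,dep,u,v): # points from depth
    p,d=ray(P,u,v);return p+d*dep[int(round(v)),int(round(u))]
def proj(P,X):
    K,Q,p=P;c=K@(Q.T@(np.array(X)-p));return c[:2]/c[2]
def tri(P1,a,P2,b):
    p,d=ray(P1,*a);q,e=ray(P2,*b);s=np.linalg.lstsq(np.c_[d,-e],q-p,rcond=None)[0]
    A=p+s[0]*d;B=q+s[1]*e;return (A+B)/2,np.linalg.norm(A-B)
E
python3 - <<'E'
from h import *
T=pose("top");S=pose("scene");d=np.load("topd.npy");im=cv2.imread("pics/top0.png")
np.set_printoptions(precision=1,suppress=True)
for n,u in dict(hub=(411,238),cw=(463,231),slide=(366,240),base=(440,275),bench=(420,320),win=(470,255)).items():
    print(n,cloud(T,d,*u))
hsv=cv2.cvtColor(im,cv2.COLOR_BGR2HSV)
m=((hsv[...,2]<90)*255).astype(np.uint8);m[:,:320]=0;m[:180]=0;m[:,520:]=0
w=cv2.inRange(im,(150,180,180),(215,255,255)); w[:,:430]=0
c=max(cv2.findContours(m,0,2)[0],key=cv2.contourArea)
c=cv2.convexHull(c);ap=cv2.approxPolyDP(c,8,True)[:,0];print(ap)
for q in ap: print(q,onz(T,*q,20))
for q in [(341,216),(467,194),(483,265),(355,290)]:print(onz(T,*q,20))
X=tri(T,(419,237),S,(190,205));print(X)
s=cv2.resize(cv2.imread("pics/scene0.png")[185:260,125:260],None,fx=4,fy=4,interpolation=2)
t=cv2.resize(im[180:300,330:495],None,fx=4,fy=4,interpolation=2)
v=np.zeros((800,660,3),np.uint8);v[:480]=t;v[490:790,:540]=s
cv2.imwrite("pics/c1.png",cv2.resize(v[:,:],None,fx=.74,fy=.74))
E
```

```text
hub [ 486.5 -166.2   55.9]
cw [ 498.4 -246.6   51.6]
slide [ 484.  -100.6   42. ]
base [ 432.4 -226.1   -0.3]
bench [ 360.8 -192.    -0.8]
win [ 463.6 -266.    24.9]
[[466 193]
 [483 264]
 [353 287]
 [341 216]]
[466 193] [ 563.3 -265.7   20. ]
[483 264] [ 449.9 -287.6   20. ]
[353 287] [411.9 -83.   20. ]
[341 216] [524.1 -64.9  20. ]
[524.1 -64.9  20. ]
[ 561.7 -267.2   20. ]
[ 448.4 -287.6   20. ]
[407.3 -86.   20. ]
(array([ 487.4, -176.4,   63.4]), np.float64(0.23461532118983783))
```

View pics/c1.png

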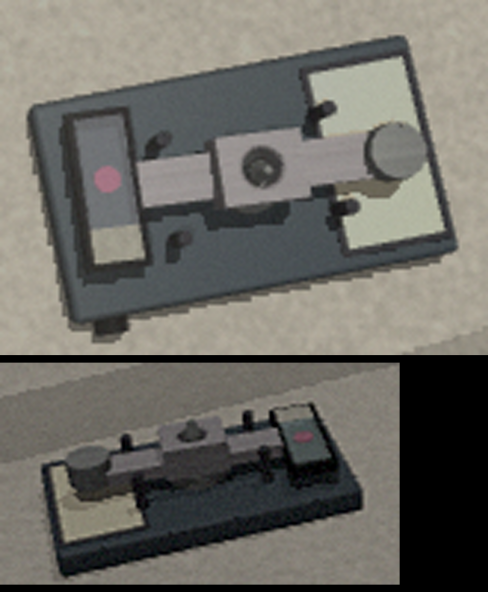

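Call:
servo_tool(
  motion=[
    {"dx":0.03,"dy":-0.022,"dz":0.005,"wz":-0.1,"gripper":-1},
    {"dx":0.062,"dy":-0.046,"dz":0.011,"wz":-0.2,"gripper":-1},
    {"dx":0.094,"dy":-0.07,"dz":0.017,"wz":-0.31,"gripper":-1},
    {"dx":0.126,"dy":-0.094,"dz":0.022,"wz":-0.42,"gripper":-1},
    {"dx":0.158,"dy":-0.117,"dz":0.028,"wz":-0.52,"gripper":-1},
    {"dx":0.19,"dy":-0.141,"dz":0.034,"wz":-0.63,"gripper":-1},
    {"dx":0.222,"dy":-0.164,"dz":0.039,"wz":-0.74,"gripper":-1},
    {"dx":0.254,"dy":-0.188,"dz":0.045,"wz":-0.84,"gripper":-1},
    {"dx":0.286,"dy":-0.212,"dz":0.05,"wz":-0.95,"gripper":-1},
    {"dx":0.318,"dy":-0.235,"dz":0.056,"wz":-1.06,"gripper":-1},
    {"dx":0.35,"dy":-0.259,"dz":0.062,"wz":-1.16,"gripper":-1},
    {"dx":0.38,"dy":-0.281,"dz":0.067,"wz":-1.26,"gripper":-1},
    {"dx":0.4,"dy":-0.296,"dz":0.07,"wz":-1.33,"gripper":-1},
    {"dx":0.4,"dy":-0.296,"dz":0.07,"wz":-1.33,"gripper":-1},
    {"dx":0.4,"dy":-0.296,"dz":0.07,"wz":-1.33,"gripper":-1},
    {"dx":0.4,"dy":-0.296,"dz":0.07,"wz":-1.33,"gripper":-1},
  ],
  squeeze=50,
)

```text
invalid input at $.motion[0]: expected keys dx, dy, dz, wx, wy, wz, gripper
```

```bash
python3 - <<'E'
from h import *
o=get_obs();im,d=cams.capture("wrist");cv2.imwrite("pics/w1.png",im);np.save("w1d.npy",d)
np.save("o1.npy",o,allow_pickle=True);print(o["joints"],o["tcp_pos"],o["eef_rot"],o["contact_force"])
E
```

```text
[-1.41051308e+00  5.28354707e-01  1.43375665e+00 -2.31793175e-05
  1.18139360e+00 -1.78504015e-01] [ 207.65530208 -588.97046208  303.04827282] [-3.09474020e+00 -5.29315664e-01  6.30002404e-06] [ 0.65630509 -0.38924138 -0.2673533 ]
```

View pics/w1.png

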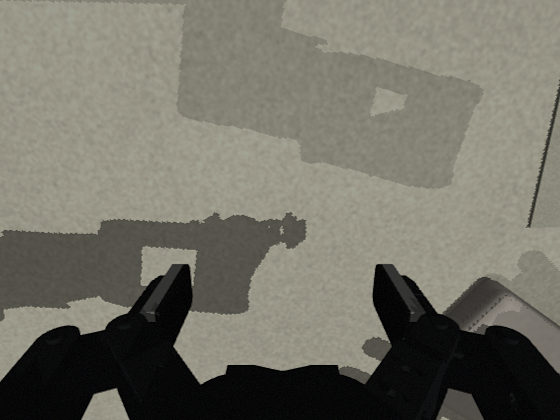

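The move was refused because every row needs all seven keys, so the wrist picture shows only bench and shadow, with the fingertips at about (180,270) and (385,270). I'll send it again with all keys.

Call:
servo_tool(
  motion=[
    {"dx":0.03,"dy":-0.022,"dz":0.005,"wx":0,"wy":0,"wz":-0.1,"gripper":-1},
    {"dx":0.062,"dy":-0.046,"dz":0.011,"wx":0,"wy":0,"wz":-0.2,"gripper":-1},
    {"dx":0.094,"dy":-0.07,"dz":0.017,"wx":0,"wy":0,"wz":-0.31,"gripper":-1},
    {"dx":0.126,"dy":-0.094,"dz":0.022,"wx":0,"wy":0,"wz":-0.42,"gripper":-1},
    {"dx":0.158,"dy":-0.117,"dz":0.028,"wx":0,"wy":0,"wz":-0.52,"gripper":-1},
    {"dx":0.19,"dy":-0.141,"dz":0.034,"wx":0,"wy":0,"wz":-0.63,"gripper":-1},
    {"dx":0.222,"dy":-0.164,"dz":0.039,"wx":0,"wy":0,"wz":-0.74,"gripper":-1},
    {"dx":0.254,"dy":-0.188,"dz":0.045,"wx":0,"wy":0,"wz":-0.84,"gripper":-1},
    {"dx":0.286,"dy":-0.212,"dz":0.05,"wx":0,"wy":0,"wz":-0.95,"gripper":-1},
    {"dx":0.318,"dy":-0.235,"dz":0.056,"wx":0,"wy":0,"wz":-1.06,"gripper":-1},
    {"dx":0.35,"dy":-0.259,"dz":0.062,"wx":0,"wy":0,"wz":-1.16,"gripper":-1},
    {"dx":0.38,"dy":-0.281,"dz":0.067,"wx":0,"wy":0,"wz":-1.26,"gripper":-1},
    {"dx":0.4,"dy":-0.296,"dz":0.07,"wx":0,"wy":0,"wz":-1.33,"gripper":-1},
    {"dx":0.4,"dy":-0.296,"dz":0.07,"wx":0,"wy":0,"wz":-1.33,"gripper":-1},
    {"dx":0.4,"dy":-0.296,"dz":0.07,"wx":0,"wy":0,"wz":-1.33,"gripper":-1},
    {"dx":0.4,"dy":-0.296,"dz":0.07,"wx":0,"wy":0,"wz":-1.33,"gripper":-1},
  ],
  squeeze=50,
)

```text
time_s: 1.48
tcp_pos: [486.5, -177.6, 233.8]
eef_rot: [-2.11, -2.327, 0.001]
contact_force: [-0.9, -1.3, -0.1]
width: 85.3
grasp_force: 0.0
```

```bash
python3 - <<'E'
from h import *
o=get_obs();im,d=cams.capture("wrist");cv2.imwrite("pics/w2.png",im);np.save("w2d.npy",d)
np.save("o2.npy",o,allow_pickle=True);print(o["joints"],o["tcp_pos"],o["eef_rot"],o["contact_force"])
E
```

```text
[-5.65849694e-01  4.86116428e-01  1.76953071e+00 -5.75364367e-04
  8.86111051e-01 -6.63230623e-01] [ 486.48415315 -177.60252543  233.83778197] [-2.11020628e+00 -2.32724826e+00  7.34034117e-04] [-0.85529664 -1.26902824 -0.05577964]
```

View pics/w2.png

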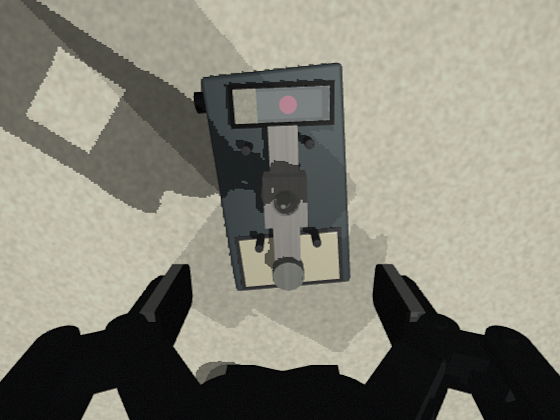

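The wrist view shows the wrong arm from above: pin tip at about (288,201), counterweight at (288,273), slide frame with corners near (231,87), (333,82), (334,122) and (232,127), and the base corners.

```bash
python3 - <<'E'
from h import *
np.set_printoptions(precision=1,suppress=True)
o=np.load("o2.npy",allow_pickle=True).item();W=pose("wrist",o);T=pose("top");S=pose("scene");d=np.load("w2d.npy")
print("depth: hub",cloud(W,d,272,185),cloud(W,d,300,185),"neck",cloud(W,d,287,240),"cw",cloud(W,d,288,273),"frame",cloud(W,d,280,104))
print("tri pin",tri(W,(288,201),T,(419,237)),"cw top",tri(W,(288,272),T,(463.4,230.7)),"slide pink",tri(W,(288,104),T,(366.5,240.6)))
X=np.array([onz(W,*q,40) for q in [(231,87),(333,82),(334,122),(232,127)]]);sl=X.mean(0)
cw=onz(W,288,272,52);print("slide",sl,"cw",cw)
v=(sl-cw)[:2];print("arm ang",np.degrees(np.arctan2(v[1],v[0])),"len",np.hypot(*v),"origin est",cw[:2]+v*72/149)
B=np.array([onz(W,*q,20) for q in [(203,79),(341,64),(349,280),(237,290)]]);print("base",B,B.mean(0))
a=B[2:].mean(0)-B[:2].mean(0);print("stand ang",np.degrees(np.arctan2(a[1],a[0])))
th=R.from_rotvec(o["eef_rot"]).as_matrix();print("tool x ang",np.degrees(np.arctan2(th[1,0],th[0,0])))
im=cv2.imread("pics/w2.png").astype(int).sum(2);print("row185",im[185,255:316:2],"row178",im[178,255:316:2])
E
```

```text
depth: hub [ 477.1 -163.5   56.8] [ 499.8 -161.5   55.9] neck [ 495.  -216.7   43.8] cw [ 498.7 -245.7   51.6] frame [ 477.6 -100.8   41.6]
tri pin (array([ 494.9, -197.7,  -13. ]), np.float64(0.19840232812807845)) cw top (array([ 499.8, -251.6,   39.8]), np.float64(0.611515918800782)) slide pink (array([ 483.3, -100.4,   46.2]), np.float64(1.129926677798126))
slide [ 479.5 -101.3   40. ] cw [ 498.6 -244.4   52. ]
arm ang 97.5925652585351 len 144.3654876614571 origin est [ 489.4 -175.3]
base [[ 411.3  -87.5   20. ]
 [ 524.7  -64.8   20. ]
 [ 564.6 -266.2   20. ]
 [ 450.4 -289.3   20. ]] [ 487.7 -176.9   20. ]
stand ang -78.91493860514578
tool x ang 95.60036988379956
row185 [ 97 101  91  98 194 190 189 188 185 184 186 184 184 182 185 189 186 187
 188 190 180 184 187 185 189 184 221 234 233 232 228] row178 [ 91  87  88 109 192 190 189 183 183 189 189 185 187 192 188 190 185 185
 194 195 183 187 186 187 187 183 234 242 236 239 244]
```

Call:
servo_tool(
  motion=[
    {"dx":0.001,"dy":0.002,"dz":0.03,"wx":0,"wy":0,"wz":-0.015,"gripper":-1},
    {"dx":0.001,"dy":0.002,"dz":0.06,"wx":0,"wy":0,"wz":-0.015,"gripper":-1},
    {"dx":0.001,"dy":0.002,"dz":0.09,"wx":0,"wy":0,"wz":-0.015,"gripper":-1},
    {"dx":0.001,"dy":0.002,"dz":0.11,"wx":0,"wy":0,"wz":-0.015,"gripper":-1},
    {"dx":0.001,"dy":0.002,"dz":0.12,"wx":0,"wy":0,"wz":-0.015,"gripper":-1},
    {"dx":0.001,"dy":0.002,"dz":0.126,"wx":0,"wy":0,"wz":-0.015,"gripper":-1},
    {"dx":0.001,"dy":0.002,"dz":0.126,"wx":0,"wy":0,"wz":-0.015,"gripper":-1},
    {"dx":0.001,"dy":0.002,"dz":0.126,"wx":0,"wy":0,"wz":-0.015,"gripper":-1},
  ],
  squeeze=50,
)

```text
time_s: 2.2
tcp_pos: [488.8, -177.0, 108.6]
eef_rot: [2.093, 2.341, 0.0]
contact_force: [0.1, 0.9, 0.9]
width: 85.2
grasp_force: 0.0
```

Call:
servo_tool(
  motion=[
    {"dx":0,"dy":0,"dz":0,"wx":0,"wy":0,"wz":0,"gripper":1},
    {"dx":0,"dy":0,"dz":0,"wx":0,"wy":0,"wz":0,"gripper":1},
    {"dx":0,"dy":0,"dz":0,"wx":0,"wy":0,"wz":0,"gripper":1},
    {"dx":0,"dy":0,"dz":0,"wx":0,"wy":0,"wz":0,"gripper":1},
    {"dx":0,"dy":0,"dz":0,"wx":0,"wy":0,"wz":0,"gripper":1},
    {"dx":0,"dy":0,"dz":0,"wx":0,"wy":0,"wz":0,"gripper":1},
    {"dx":0,"dy":0,"dz":0,"wx":0,"wy":0,"wz":0,"gripper":1},
    {"dx":0,"dy":0,"dz":0,"wx":0,"wy":0,"wz":0,"gripper":1},
  ],
  squeeze=50,
)

```text
time_s: 2.87
tcp_pos: [488.9, -176.3, 108.9]
eef_rot: [2.091, 2.343, 0.0]
contact_force: [-1.3, -0.6, 5.4]
width: 35.1
grasp_force: 50.3
```

Call:
servo_tool(
  motion=[
    {"dx":0,"dy":0,"dz":-0.004,"wx":0,"wy":0,"wz":0,"gripper":1},
    {"dx":0,"dy":0,"dz":-0.01,"wx":0,"wy":0,"wz":0,"gripper":1},
    {"dx":0,"dy":0,"dz":-0.018,"wx":0,"wy":0,"wz":0,"gripper":1},
    {"dx":0,"dy":0,"dz":-0.028,"wx":0,"wy":0,"wz":0,"gripper":1},
    {"dx":0,"dy":0,"dz":-0.04,"wx":0,"wy":0,"wz":0,"gripper":1},
    {"dx":0,"dy":0,"dz":-0.052,"wx":0,"wy":0,"wz":0,"gripper":1},
    {"dx":0,"dy":0,"dz":-0.064,"wx":0,"wy":0,"wz":0,"gripper":1},
    {"dx":0,"dy":0,"dz":-0.07,"wx":0,"wy":0,"wz":0,"gripper":1},
    {"dx":0,"dy":0,"dz":-0.07,"wx":0,"wy":0,"wz":0,"gripper":1},
    {"dx":0,"dy":0,"dz":-0.07,"wx":0,"wy":0,"wz":0,"gripper":1},
  ],
)

```text
time_s: 3.7
tcp_pos: [488.5, -176.1, 178.4]
eef_rot: [2.092, 2.343, 0.0]
contact_force: [-0.7, 0.3, -1.6]
width: 35.2
grasp_force: 50.0
```

```bash
python3 - <<'E'
from h import *
o=get_obs();im,d=cams.capture("wrist");np.save("w3d.npy",d);np.save("o3.npy",o,allow_pickle=True)
print(o["joints"],o["tcp_pos"],o["eef_rot"],o["contact_force"],o["width"])
s,ds=cams.capture("scene");cv2.imwrite("pics/s3r.png",s);cv2.imwrite("pics/w3r.png",im)
v=np.zeros((560,760,3),np.uint8);v[:420,:560]=im;c=cv2.resize(s[150:260,125:265],None,fx=2.5,fy=2.5);v[280:280+c.shape[0],410:]=c
cv2.imwrite("pics/w3.png",v)
E
```

```text
[-5.61424914e-01  5.79745016e-01  1.80772828e+00  6.74009848e-06
  7.53209611e-01 -6.74436735e-01] [ 488.54811975 -176.13584693  178.40381022] [2.09184699e+00 2.34268008e+00 2.45272453e-04] [-0.7107805   0.27584295 -1.60662841] 35.24505387259381
```

View pics/w3.png

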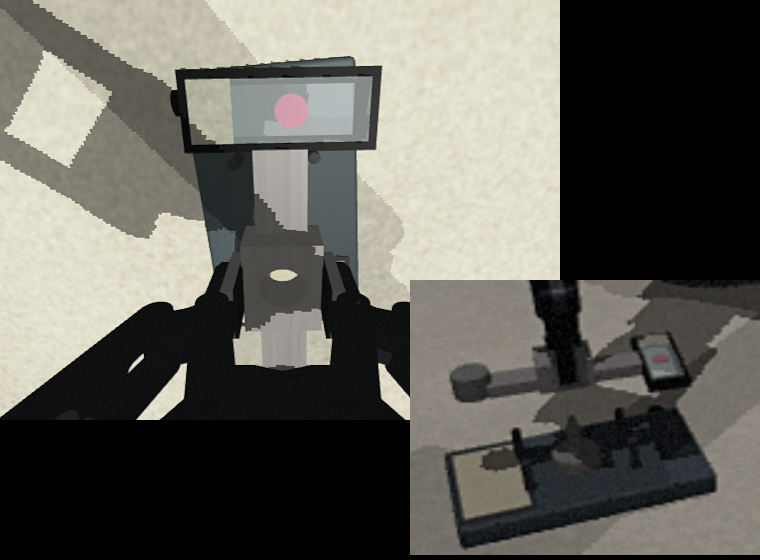

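The arm is off the pin and level in both views. In the wrist picture the hub's front top edge is near row 245, the hole is around (283,285) and the neck's middle is at column 281. Next I'll measure the hole and slide relative to the tool.

```bash
python3 - <<'E'
from h import *
np.set_printoptions(precision=1,suppress=True,linewidth=200)
o=np.load("o3.npy",allow_pickle=True).item();W=pose("wrist",o);S=pose("scene");d=np.load("w3d.npy");Q=R.from_rotvec(o["eef_rot"]).as_matrix()
t=lambda X:Q.T@(X-o["tcp_pos"])
for v in range(222,336,6):
    X=cloud(W,d,255,v);Y=cloud(W,d,283,v);print(v,t(X),t(Y))
for v in (260,): print([ (u,round(float(t(cloud(W,d,u,v))[1]),1),round(float(t(cloud(W,d,u,v))[2]),1)) for u in range(236,332,5)])
ztop=o["tcp_pos"][2]-t(cloud(W,d,255,260))[2]
print("ztop",ztop,"slide ctr tool", t(np.mean([onz(W,*q,ztop-14) for q in [(176,71),(381,66),(375,149),(186,152)]],0)))
g=cv2.imread("pics/w3r.png")[262:312,262:306];cv2.imwrite("pics/hole.png",cv2.resize(np.clip(g.astype(float)*2.2,0,255).astype(np.uint8),None,fx=8,fy=8))
E
```

```text
222 [ -5.  -19.7 146.1] [26.4  0.7 66.3]
228 [ 20.7 -13.   72.5] [23.3  0.7 66.5]
234 [ 20.8 -12.4  65.1] [21.2  0.7 64.3]
240 [ 20.6 -11.9  58.9] [20.6  0.6 58.8]
246 [ 20.4 -11.5  53.1] [21.5  0.6 50.8]
252 [ 17.6 -11.5  53. ] [18.1  0.6 52.1]
258 [ 15.4 -11.5  51.7] [15.3  0.6 51.9]
264 [ 12.9 -11.5  50.9] [12.5  0.6 51.6]
270 [  9.3 -11.7  52.2] [-51.1   1.  156.8]
276 [  6.  -11.8  52.7] [-56.4   1.  156.2]
282 [  3.3 -11.8  52. ] [-11.3   0.7  75.2]
288 [  0.5 -11.9  51.7] [-11.3   0.7  69.7]
294 [ -2.7 -12.   51.7] [-10.4   0.7  63. ]
300 [ -5.9 -12.1  51.8] [-11.    0.7  59. ]
306 [ -9.8 -12.3  52.7] [-10.4   0.6  53.5]
312 [-13.  -12.3  52.6] [-13.3   0.6  53. ]
318 [-16.1 -12.4  52.4] [-15.6   0.6  51.7]
324 [-19.7 -12.5  52.7] [-19.5   0.6  52.4]
330 [-22.3 -12.5  51.6] [-23.    0.6  52.4]
[(236, -20.8, 58.0), (241, -17.6, 52.1), (246, -15.5, 52.2), (251, -13.2, 51.5), (256, -11.1, 52.1), (261, -9.0, 52.5), (266, -6.7, 51.9), (271, -4.6, 52.9), (276, -2.4, 51.9), (281, -0.2, 51.4), (286, 1.9, 52.3), (291, 4.1, 51.7), (296, 6.3, 51.7), (301, 8.4, 51.7), (306, 10.6, 51.3), (311, 12.8, 52.5), (316, 15.1, 53.0), (321, 17.1, 51.6), (326, 20.3, 58.4), (331, 22.6, 58.5)]
ztop 126.79688515755907 slide ctr tool [75.9 -0.8 65.6]
```

View pics/hole.png

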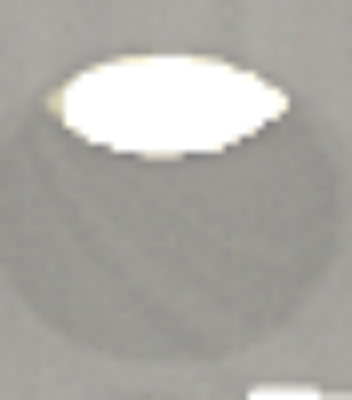

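Call:
servo_tool(
  motion=[
    {"dx":0,"dy":0,"dz":0,"wx":0,"wy":0,"wz":0.03,"gripper":1},
    {"dx":0,"dy":0,"dz":0,"wx":0,"wy":0,"wz":0.08,"gripper":1},
    {"dx":0,"dy":0,"dz":0,"wx":0,"wy":0,"wz":0.15,"gripper":1},
    {"dx":0,"dy":0,"dz":0,"wx":0,"wy":0,"wz":0.24,"gripper":1},
    {"dx":0,"dy":0,"dz":0,"wx":0,"wy":0,"wz":0.34,"gripper":1},
    {"dx":0,"dy":0,"dz":0,"wx":0,"wy":0,"wz":0.44,"gripper":1},
    {"dx":0,"dy":0,"dz":0,"wx":0,"wy":0,"wz":0.54,"gripper":1},
    {"dx":0,"dy":0,"dz":0,"wx":0,"wy":0,"wz":0.64,"gripper":1},
    {"dx":0,"dy":0,"dz":0,"wx":0,"wy":0,"wz":0.74,"gripper":1},
    {"dx":0,"dy":0,"dz":0,"wx":0,"wy":0,"wz":0.84,"gripper":1},
    {"dx":0,"dy":0,"dz":0,"wx":0,"wy":0,"wz":0.94,"gripper":1},
    {"dx":0,"dy":0,"dz":0,"wx":0,"wy":0,"wz":1.04,"gripper":1},
    {"dx":0,"dy":0,"dz":0,"wx":0,"wy":0,"wz":1.14,"gripper":1},
    {"dx":0,"dy":0,"dz":0,"wx":0,"wy":0,"wz":1.24,"gripper":1},
    {"dx":0,"dy":0,"dz":0,"wx":0,"wy":0,"wz":1.34,"gripper":1},
    {"dx":0,"dy":0,"dz":0,"wx":0,"wy":0,"wz":1.42,"gripper":1},
    {"dx":0,"dy":0,"dz":0,"wx":0,"wy":0,"wz":1.48,"gripper":1},
    {"dx":0,"dy":0,"dz":0,"wx":0,"wy":0,"wz":1.52,"gripper":1},
    {"dx":0,"dy":0,"dz":0,"wx":0,"wy":0,"wz":1.536,"gripper":1},
  ],
)

```text
time_s: 5.38
tcp_pos: [488.1, -175.9, 177.1]
eef_rot: [-3.132, -0.23, 0.002]
contact_force: [0.2, 0.7, -3.0]
width: 34.8
grasp_force: 50.0
```

Call:
servo_tool(
  motion=[
    {"dx":0,"dy":0,"dz":0,"wx":0,"wy":0,"wz":0.03,"gripper":1},
    {"dx":0,"dy":0,"dz":0,"wx":0,"wy":0,"wz":0.08,"gripper":1},
    {"dx":0,"dy":0,"dz":0,"wx":0,"wy":0,"wz":0.15,"gripper":1},
    {"dx":0,"dy":0,"dz":0,"wx":0,"wy":0,"wz":0.24,"gripper":1},
    {"dx":0,"dy":0,"dz":0,"wx":0,"wy":0,"wz":0.34,"gripper":1},
    {"dx":0,"dy":0,"dz":0,"wx":0,"wy":0,"wz":0.44,"gripper":1},
    {"dx":0,"dy":0,"dz":0,"wx":0,"wy":0,"wz":0.54,"gripper":1},
    {"dx":0,"dy":0,"dz":0,"wx":0,"wy":0,"wz":0.64,"gripper":1},
    {"dx":0,"dy":0,"dz":0,"wx":0,"wy":0,"wz":0.74,"gripper":1},
    {"dx":0,"dy":0,"dz":0,"wx":0,"wy":0,"wz":0.84,"gripper":1},
    {"dx":0,"dy":0,"dz":0,"wx":0,"wy":0,"wz":0.94,"gripper":1},
    {"dx":0,"dy":0,"dz":0,"wx":0,"wy":0,"wz":1.04,"gripper":1},
    {"dx":0,"dy":0,"dz":0,"wx":0,"wy":0,"wz":1.14,"gripper":1},
    {"dx":0,"dy":0,"dz":0,"wx":0,"wy":0,"wz":1.24,"gripper":1},
    {"dx":0,"dy":0,"dz":0,"wx":0,"wy":0,"wz":1.34,"gripper":1},
    {"dx":0,"dy":0,"dz":0,"wx":0,"wy":0,"wz":1.42,"gripper":1},
    {"dx":0,"dy":0,"dz":0,"wx":0,"wy":0,"wz":1.48,"gripper":1},
    {"dx":0,"dy":0,"dz":0,"wx":0,"wy":0,"wz":1.52,"gripper":1},
    {"dx":0,"dy":0,"dz":0,"wx":0,"wy":0,"wz":1.536,"gripper":1},
    {"dx":0,"dy":0,"dz":0,"wx":0,"wy":0,"wz":1.536,"gripper":1},
  ],
)

```text
time_s: 7.05
tcp_pos: [488.3, -176.0, 177.5]
eef_rot: [2.415, -2.009, -0.002]
contact_force: [0.2, -0.8, -3.1]
width: 34.7
grasp_force: 50.0
```

```bash
python3 - <<'E'
from h import *
np.set_printoptions(precision=2,suppress=True,linewidth=200)
o=get_obs();im,d=cams.capture("wrist");np.save("w4d.npy",d);np.save("o4.npy",o,allow_pickle=True)
print(o["time_s"],o["joints"],o["tcp_pos"],o["eef_rot"],o["contact_force"],o["width"])
s,ds=cams.capture("scene");cv2.imwrite("pics/s4r.png",s);cv2.imwrite("pics/w4r.png",im)
v=np.zeros((560,760,3),np.uint8);v[:420,:560]=im;c=cv2.resize(s[150:260,125:265],None,fx=2.5,fy=2.5);v[280:280+c.shape[0],410:]=c
cv2.imwrite("pics/w4.png",v)
Q=R.from_rotvec(o["eef_rot"]).as_matrix();W=pose("wrist",o);t=lambda X:Q.T@(X-o["tcp_pos"])
for u in(255,310):print(t(cloud(W,d,u,255)))
print("tool x ang",np.degrees(np.arctan2(Q[1,0],Q[0,0])))
S=pose("scene");print("pin tip proj",proj(S,(487.4,-176.3,65)),proj(S,(487.4,-176.3,54)),"base corners",[proj(S,q) for q in [(564.6,-266.2,20),(524.5,-64.8,20)]])
E
```

```text
7.05 [-0.56  0.58  1.81 -0.    0.75  2.4 ] [ 488.31 -176.01  177.46] [ 2.42 -2.01 -0.  ] [ 0.24 -0.78 -3.09] 34.69103046533655
[ 16.82 -12.05  52.37]
[16.4  11.83 53.17]
tool x ang -79.50826394778083
pin tip proj [190.   204.33] [190.64 208.87] base corners [array([145.23, 249.29]), array([246.91, 226.69])]
```

View pics/w4.png

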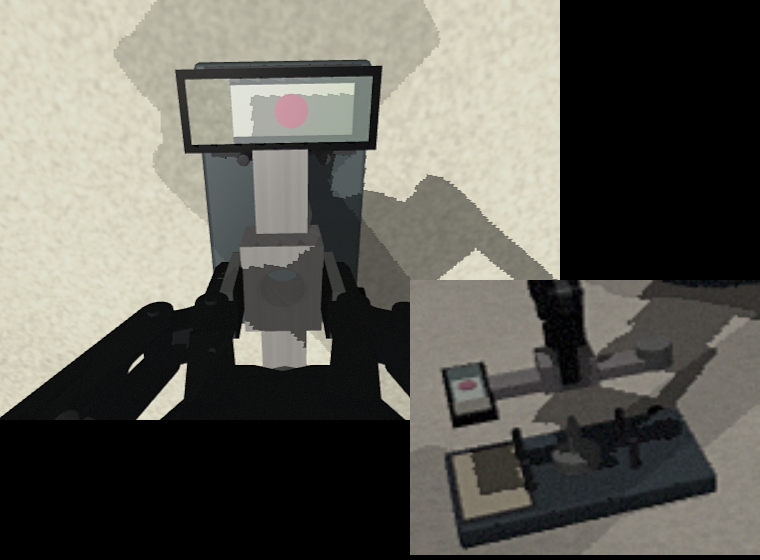

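The arm is turned and level, with the slide now at the window end, and the pin tip sits where predicted at about (190,205) in the scene image. I'll lower it onto the taper first and check the force.

Call:
servo_tool(
  motion=[
    {"dx":0.001,"dy":0.001,"dz":0.006,"wx":0,"wy":0,"wz":0,"gripper":1},
    {"dx":0.001,"dy":0.001,"dz":0.014,"wx":0,"wy":0,"wz":0,"gripper":1},
    {"dx":0.001,"dy":0.001,"dz":0.022,"wx":0,"wy":0,"wz":0,"gripper":1},
    {"dx":0.001,"dy":0.001,"dz":0.028,"wx":0,"wy":0,"wz":0,"gripper":1},
    {"dx":0.001,"dy":0.001,"dz":0.033,"wx":0,"wy":0,"wz":0,"gripper":1},
    {"dx":0.001,"dy":0.001,"dz":0.037,"wx":0,"wy":0,"wz":0,"gripper":1},
    {"dx":0.001,"dy":0.001,"dz":0.041,"wx":0,"wy":0,"wz":0,"gripper":1},
    {"dx":0.001,"dy":0.001,"dz":0.045,"wx":0,"wy":0,"wz":0,"gripper":1},
    {"dx":0.001,"dy":0.001,"dz":0.045,"wx":0,"wy":0,"wz":0,"gripper":1},
  ],
)

```text
time_s: 7.9
tcp_pos: [487.5, -177.1, 132.2]
eef_rot: [2.415, -2.01, -0.002]
contact_force: [0.3, -0.4, -2.2]
width: 34.8
grasp_force: 50.0
```

Call:
servo_tool(
  motion=[
    {"dx":0,"dy":0,"dz":0.004,"wx":0,"wy":0,"wz":0,"gripper":1},
    {"dx":0,"dy":0,"dz":0.008,"wx":0,"wy":0,"wz":0,"gripper":1},
    {"dx":0,"dy":0,"dz":0.012,"wx":0,"wy":0,"wz":0,"gripper":1},
    {"dx":0,"dy":0,"dz":0.016,"wx":0,"wy":0,"wz":0,"gripper":1},
    {"dx":0,"dy":0,"dz":0.019,"wx":0,"wy":0,"wz":0,"gripper":1},
    {"dx":0,"dy":0,"dz":0.021,"wx":0,"wy":0,"wz":0,"gripper":1},
    {"dx":0,"dy":0,"dz":0.022,"wx":0,"wy":0,"wz":0,"gripper":1},
    {"dx":0,"dy":0,"dz":0.022,"wx":0,"wy":0,"wz":0,"gripper":1},
  ],
)

```text
time_s: 8.57
tcp_pos: [487.6, -177.3, 110.6]
eef_rot: [2.415, -2.01, -0.001]
contact_force: [-0.4, 1.2, -2.9]
width: 35.1
grasp_force: 50.0
```

Call:
servo_tool(
  motion=[
    {"dx":0,"dy":0,"dz":0.0005,"wx":0,"wy":0,"wz":0,"gripper":1},
    {"dx":0,"dy":0,"dz":0.001,"wx":0,"wy":0,"wz":0,"gripper":1},
    {"dx":0,"dy":0,"dz":0.0015,"wx":0,"wy":0,"wz":0,"gripper":1},
    {"dx":0,"dy":0,"dz":0.0015,"wx":0,"wy":0,"wz":0,"gripper":1},
  ],
)

```text
time_s: 8.9
tcp_pos: [487.8, -177.4, 109.5]
eef_rot: [-2.415, 2.01, -0.0]
contact_force: [0.6, 0.1, -1.4]
width: 34.2
grasp_force: 50.0
```

Call:
servo_tool(
  motion=[
    {"dx":0,"dy":0,"dz":0.0005,"wx":0,"wy":0,"wz":0,"gripper":1},
    {"dx":0,"dy":0,"dz":0.001,"wx":0,"wy":0,"wz":0,"gripper":1},
    {"dx":0,"dy":0,"dz":0.001,"wx":0,"wy":0,"wz":0,"gripper":1},
  ],
)

```text
time_s: 9.15
tcp_pos: [487.8, -177.4, 108.9]
eef_rot: [-2.415, 2.01, -0.001]
contact_force: [-0.2, 1.5, 2.8]
width: 35.0
grasp_force: 50.4
```

Contact: the vertical force changed from -2.9 to +2.8 N, so the arm is seated. I'll release and retreat upward.

Call:
servo_tool(
  motion=[
    {"dx":0,"dy":0,"dz":0,"wx":0,"wy":0,"wz":0,"gripper":0.2},
    {"dx":0,"dy":0,"dz":0,"wx":0,"wy":0,"wz":0,"gripper":-0.4},
    {"dx":0,"dy":0,"dz":0,"wx":0,"wy":0,"wz":0,"gripper":-1},
    {"dx":0,"dy":0,"dz":0,"wx":0,"wy":0,"wz":0,"gripper":-1},
    {"dx":0,"dy":0,"dz":0,"wx":0,"wy":0,"wz":0,"gripper":-1},
    {"dx":0,"dy":0,"dz":0,"wx":0,"wy":0,"wz":0,"gripper":-1},
    {"dx":0,"dy":0,"dz":0,"wx":0,"wy":0,"wz":0,"gripper":-1},
    {"dx":0,"dy":0,"dz":0,"wx":0,"wy":0,"wz":0,"gripper":-1},
  ],
)

```text
time_s: 9.82
tcp_pos: [487.7, -177.3, 108.4]
eef_rot: [-2.415, 2.01, 0.0]
contact_force: [-0.1, 1.6, 0.8]
width: 85.4
grasp_force: 0.0
```

Call:
servo_tool(
  motion=[
    {"dx":0,"dy":0,"dz":-0.01,"wx":0,"wy":0,"wz":0,"gripper":-1},
    {"dx":0,"dy":0,"dz":-0.03,"wx":0,"wy":0,"wz":0,"gripper":-1},
    {"dx":0,"dy":0,"dz":-0.06,"wx":0,"wy":0,"wz":0,"gripper":-1},
    {"dx":0,"dy":0,"dz":-0.09,"wx":0,"wy":0,"wz":0,"gripper":-1},
    {"dx":0,"dy":0,"dz":-0.11,"wx":0,"wy":0,"wz":0,"gripper":-1},
    {"dx":0,"dy":0,"dz":-0.125,"wx":0,"wy":0,"wz":0,"gripper":-1},
    {"dx":0,"dy":0,"dz":-0.125,"wx":0,"wy":0,"wz":0,"gripper":-1},
    {"dx":0,"dy":0,"dz":-0.125,"wx":0,"wy":0,"wz":0,"gripper":-1},
  ],
)

```text
time_s: 10.48
tcp_pos: [487.9, -177.4, 234.6]
eef_rot: [-2.415, 2.009, -0.004]
contact_force: [0.5, 0.2, 0.4]
width: 85.4
grasp_force: 0.0
```

```bash
python3 - <<'E'
from h import *
np.set_printoptions(precision=1,suppress=True,linewidth=200)
o=get_obs();im,d=cams.capture("wrist");s,_=cams.capture("scene")
print(o["time_s"],o["tcp_pos"],o["contact_force"],o["width"])
W=pose("wrist",o)
for q in [(272,185),(300,185),(284,145),(287,240),(288,272),(280,104)]:print(q,cloud(W,d,*q))
v=np.zeros((560,760,3),np.uint8);v[:420,:560]=im;c=cv2.resize(s[150:260,125:265],None,fx=2.5,fy=2.5);v[280:280+c.shape[0],410:]=c
cv2.imwrite("pics/w5.png",v)
E
```

```text
10.4833 [ 487.9 -177.4  234.6] [0.5 0.2 0.4] 85.36616351809394
(272, 185) [ 499.6 -190.9   56.3]
(300, 185) [ 477.3 -195.3   57.3]
(284, 145) [ 495.5 -222.8   43.4]
(287, 240) [ 477.1 -139.    42.5]
(288, 272) [ 471.4 -112.5   52.6]
(280, 104) [ 504.5 -253.8   42.5]
```

View pics/w5.png

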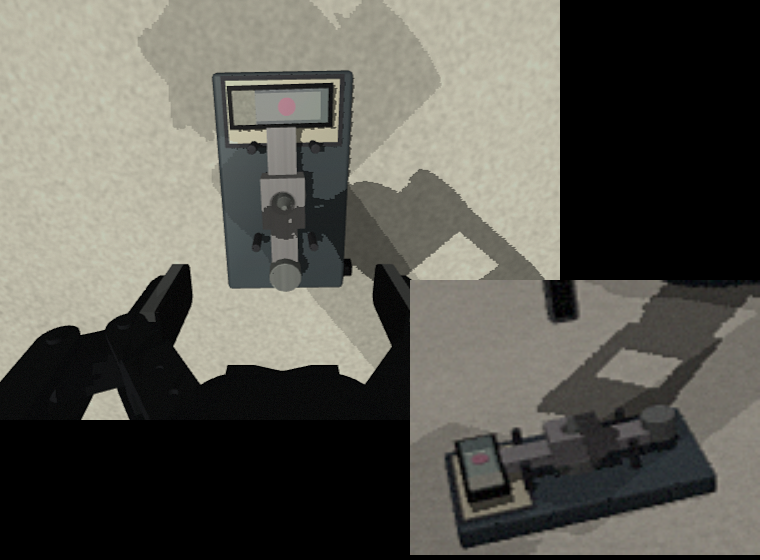

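The arm sits flat on its pin, with the hub top at 56–57 mm and the slide and neck at about 42.5 mm. It lies between the pegs, with the slide over the window at (282,106), and the gripper is clear.

```bash
python3 -c "
from workcell import bot;print(bot.finish_job())"
```

```text
the job is handed in; nothing more can be done
None
```

I lifted the wrong-way arm off its pin, turned it end for end and seated it flat on the same pin with the slide over the window, left the other arm untouched, and handed the job in at about 10.5 s; the hand-in returned no verdict.

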